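# Prop open the die chest

## Robot

A 6-joint arm with a two-finger parallel gripper is mounted at the origin on a cart in front of the work surface, level with it; the furniture and walls round the work are solid. World frame = base frame: x ahead of the robot, y to its left, z up, the work surface at z = 0. Lengths are in m, angles in rad, forces in N, time in s.
With the tool pointing down it reaches from about 0.15 to 0.775 m from the base axis. Payload 6.1 kg.
Tool frame: the origin (TCP) lies on the centre line of the jaws, within the pads' length; the fingertips stand ahead of it and the grasp point (between the pads) is the TCP (r.tips_ahead is the z of the fingertips in the tool frame, in m); z points along the fingers, y is the line along which they close (so a half turn about z gives the same grasp; the last joint's range is limited). The gripper opens to 85 mm and grips with 20 to 120 N. Pads are 22 mm wide; open, the fingers measure 114 mm over their backs; the gripper's body (76 mm by 85 mm) begins 54 mm behind the grasp point. The pads swing forward as they close: fully open they stand 13 mm farther back than shut.
Start: joints at [-1.18, 0.126, -0.04, 1.405, 0, 1.571], TCP at [0.2, -0.485, 0.25] pointing down, gripper open.
Joint ranges: [-2.72, 2.72], [-0.95, 1.95], [-1.27, 1.35], [-1.78, 2.02], [-1.46, 1.47], [-3.14, 3.14]. Speed limits (rad/s): [2.39, 2.39, 3.01, 3.14, 3.14, 3.14].

## Interface

Orientations are given as a rotation vector (axis times angle).
In Python, from station import r gives the robot as it stands.
- The arm moves only by the tool drive_tool, never from a script. Its argument "plan" is one flat list of numbers, 7 for each row, row after row: the shift along the tool's x, y, z in units of 25 mm (1.0 is 25 mm), then the turn, a rotation vector about the tool's x, y, z in units of 5 degrees (1.0 is 5 degrees), then the finger opening in mm, from 0 to 85.4. In form: [tx, ty, tz, rx, ry, rz, gripper, tx, ty, tz, rx, ry, rz, gripper, ...]. A call has 1 to 10 rows; each row is the pose to reach, as a shift and turn from the pose commanded when the call began, along the tool's axes at that moment; what a row does not reach only later rows make up. A row lasts 1/12 s, in which the tool goes at most 41.7 mm and 7.16 degrees, less where a joint would pass 70% of its speed; a pose out of reach is approached as far as the arm can. A call with a gripper value outside its range is refused whole. The fingers move at their own pace and stop on an object; "force" is the grip in N (left out, the last holds). Time passes only in rows, so rows that repeat a pose let the fingers close. It gives the time, the measured TCP pose, the force, the opening and the grip force at its end, in the units of the state.
- r.sense(): the state, without advancing time (a new reading comes with each control period).
- r.snapshot(name): name is "scene" or "side" or "wrist"; returns a dict with "frame" (480x640x3 uint8, red, green, blue), "fx", "fy", "cx", "cy" (pixels), "dist" ([k1, k2, p1, p2, k3] as OpenCV has them; the pictures are not rectified), "eye" and "attitude" of the camera in the world. Camera axes: x right, y up, looking along -z (the intrinsics and any distortion apply to the point x, -y, -z); pixel columns grow to the right and rows downward; lengths in m; the calibration is good to about 2 mm. A picture is of the moment at which its call begins. There is no depth.
- r.hand_in(): hands the job in; it is judged then, once.
The state is a dict: "clock": time; "joint_pos": joint angles; "qd": joint speeds; "joint_torque": joint torques, N m; "ee_pos": TCP position; "orientation": TCP orientation; "ft_force": force on the tool from outside, world axes, zero at the start; "torque": the same for the moment, N m; "width": finger opening in m; "grip_force": force on a finger pad.
Only numpy, scipy, OpenCV 4.12 (cv2) and the standard library are available. Lean on these libraries where they do the work, as an engineer would, in place of code of your own. Each camera call takes 0.05 s, during which the arm holds its last target. There are 200 camera calls.

## Task

Two low grey steel chests with bar handles on their lids stand in front of the crimp press: one has two round knobs on top of its lid and is not wanted; the other has a smooth lid and a folding stay of two flat steel links on its right side. Raise that smooth lid steadily by its bar handle, without flinging or dropping it, until the stay unfolds to straight and its elbow snaps past straight and locks, then let go so that the lid stands open on the stay alone.

Things in the scene. Friction and masses are not known exactly. Their poses are not given: they have to be found in the camera images.
- die_chest_lid (a joint): lid hinge (lid 0.4 kg) of the grey chest with the stay: fixed, 130 mm deep, 160 wide, 75 high. 0 = shut, grows as the lid rises (rad). The stay stops it at about 1.43 (stay straight); it rests at about 1.41 on the locked stay. Unlocked, it falls shut when let go below about 1.3. The other chest is alike but has no stay and two round knobs on its lid.
- stay_elbow (a joint): elbow of the stay, two flat steel links 65 mm long on the chest's right side (-y in its frame), between chest and lid. 0 = folded (lid shut), 2.51 = straight, about 2.81 = past straight at its stop: locked (rad). A light spring turns it that way: with the lid raised to about 1.40 or more it goes past straight by itself, at the latest when the pull on the lid is eased.
- lid_handle (a point): middle of the lid's bar handle: round steel bar 10 mm thick, 84 long, 45 mm before the lid's front edge and parallel to it. Lid shut: 82 mm above the table, 179 mm before the hinge axis, 7 mm above it; x points to the hinge, y along the bar, z up (turning with the lid). The bar turns between fingers, so a gripper pointing down can hold it all the way; straddle it opened 50 mm at most.
- lid_hinge (a point): point on the hinge axis at mid-width, on the rear rim of the chest, 75 mm above the table. Fixed to the chest: x points from front to rear (away from the robot), y along the hinge axis to the left, z up.

How it is judged:
At the end, for the whole second after the job is handed in: the lid of the chest with the stay stands at rest above 1.3 rad and the stay's elbow is locked past straight (above 2.62 rad), with nothing else holding the lid (value of joint die_chest_lid above 1.3 rad and value of joint stay_elbow above 2.62 rad and velocity of joint die_chest_lid between -0.1 and 0.1 rad/s); the robot touches nothing.
It fails at once if the lid is flung or dropped: it swings faster than 4 rad/s (velocity of joint die_chest_lid above 4 rad/s or velocity of joint die_chest_lid below -4 rad/s).
It also fails if it takes over 40 s, if anything falls off the work surface, if the arm or the gripper's body presses on something with over 40 N, if the wrist force passes 120 N, or if a joint passes its speed limit or range.

## Working session

There is one attempt and no reset: what is moved stays moved. The work goes in short steps, Python scripts to look and compute and a tool call to move; the robot and the scene stay as the last step left them, time stands still between calls to the robot, and variables do not carry over. Pictures are saved under pics/ and viewed, at most 10 in all, crops included, and the job is handed in when it is done.

Besides the shell and the picture viewer there is one more tool, called after "Call:" as a command line: name --argument value ..., lists and objects as JSON in quotes. drive_tool: Moves the arm, as the interface text tells. Its arguments: {"type":"object","properties":{"plan":{"type":"array"},"force":{"type":"number"}},"required":["plan"]}

```bash
mkdir -p pics; cat > h.py <<'E'
from station import r
import cv2, numpy as np
from scipy.spatial.transform import Rotation as R
def snap(n,f):
    s=r.snapshot(n); cv2.imwrite('pics/'+f,cv2.cvtColor(s['frame'],cv2.COLOR_RGB2BGR)); return s
def att(s):
    a=np.array(s['attitude'],float)
    return a if a.shape==(3,3) else (R.from_rotvec(a) if a.size==3 else R.from_quat(a)).as_matrix()
def K(s): return np.array([[s['fx'],0,s['cx']],[0,s['fy'],s['cy']],[0,0,1.]])
def ray(s,px):
    u=cv2.undistortPoints(np.array(px,float).reshape(-1,1,2),K(s),np.array(s['dist'],float)).reshape(-1,2)
    d=np.c_[u[:,0],-u[:,1],-np.ones(len(u))]@att(s).T
    return np.array(s['eye'],float),d
def onplane(s,px,z):
    e,d=ray(s,px); return e+d*((z-e[2])/d[:,2])[:,None]
E
python3 - <<'E'
from h import *
for n in('scene','side'):
    s=snap(n,n+'1.png'); print(n,s['eye'],s['attitude'],s['fx'])
st=r.sense(); print(st['ee_pos'],st['orientation'],st['clock'],r.tips_ahead,st['width'])
E
```

```text
scene [0.17262759 0.67170147 0.82328157] [ 0.29115844 -1.11536792 -2.46973839] 576.7065332327301
side [0.19625092 0.60061999 0.51843534] [ 0.32459527 -1.33328452 -2.31654533] 494.54660574144685
[ 0.19984537 -0.48509468  0.24959735] [-3.08039611e+00 -6.09620121e-01  4.94504304e-04] 0.1 0.019 0.08586971027586808
```

View pics/scene1.png

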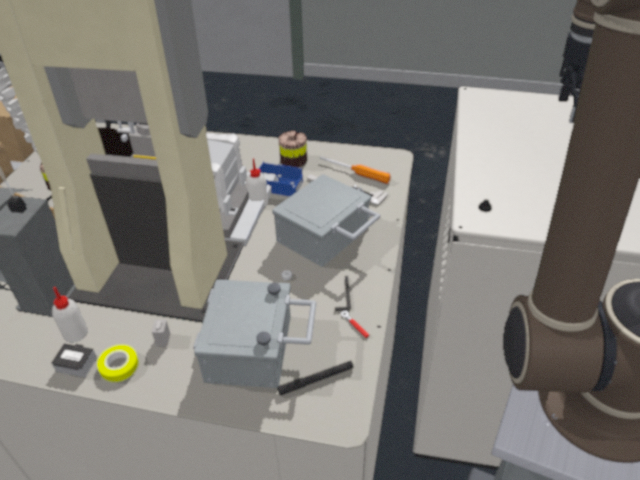

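View pics/side1.png

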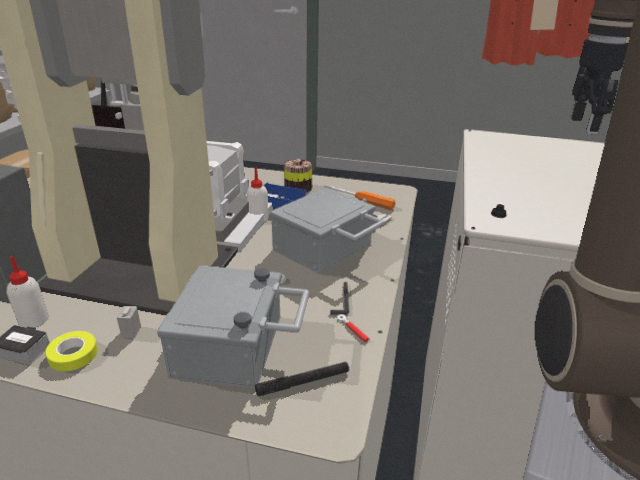

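The scene view shows the smooth chest at about (322,218), with its handle near (357,222). The knobbed chest is nearer the camera at (245,330). The side view has the smooth chest at (322,228), handle near (360,228). I'll zoom in on the handle in both.

```bash
python3 - <<'E'
import cv2,numpy as np
a=cv2.imread('pics/scene1.png')[170:270,265:397];b=cv2.imread('pics/side1.png')[180:280,265:397]
f=lambda i:cv2.resize(i,None,fx=6,fy=6,interpolation=cv2.INTER_CUBIC)
cv2.imwrite('pics/z.png',cv2.resize(np.hstack([f(a)[:, 0:792]]),(792,600)))
cv2.imwrite('pics/z2.png',f(b))
E
```

```text
(no output)
```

View pics/z.png

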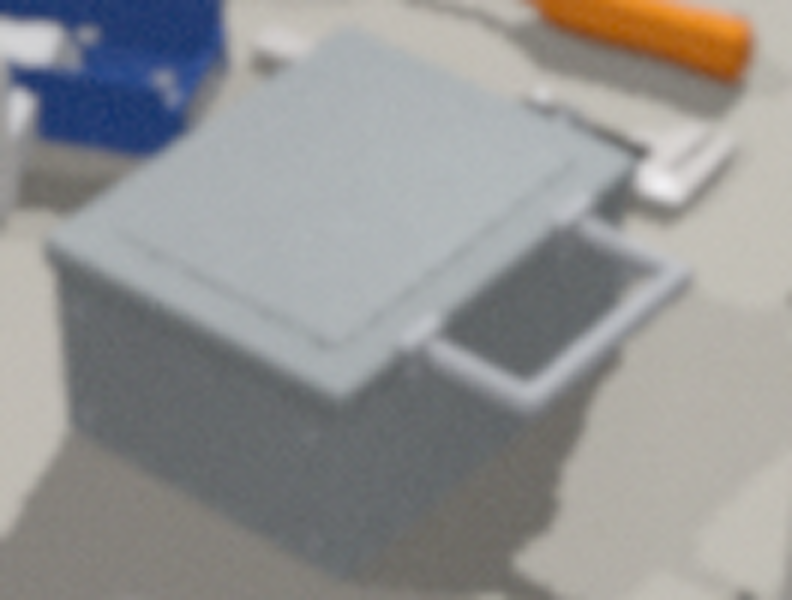

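View pics/z2.png

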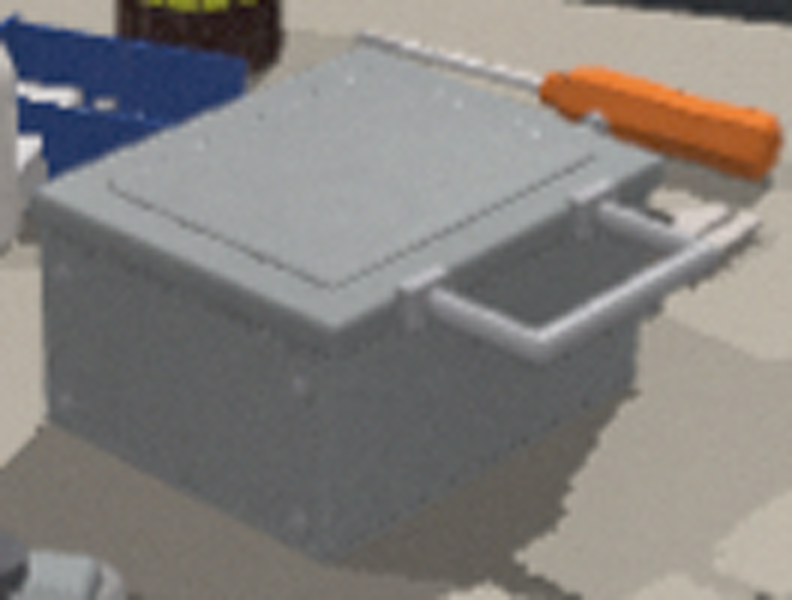

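The scene crop shows the bar's near end at (528,395) and far end at (678,275). In the side crop they are at (540,340) and (718,242). The lid's front corners are at about (335,405) and (635,165) in the scene crop.

```bash
cat >> h.py <<'E'
def tri(s1,p1,s2,p2):
    e1,d1=ray(s1,[p1]);e2,d2=ray(s2,[p2]);d1=d1[0];d2=d2[0]
    t=np.linalg.lstsq(np.c_[d1,-d2],e2-e1,rcond=None)[0]
    a,b=e1+t[0]*d1,e2+t[1]*d2
    return (a+b)/2,np.linalg.norm(a-b)
def toolmove(goal,rot):  # units of 25mm / 5deg in tool axes
    st=r.sense(); T=R.from_rotvec(st['orientation'])
    return T.inv().apply(np.array(goal)-st['ee_pos'])/.025, np.degrees((T.inv()*rot).as_rotvec())/5
E
python3 - <<'E'
from h import *
a=r.snapshot('scene');b=r.snapshot('side')
A=np.array([[528,395],[678,275]])/6+[265,170];B=np.array([[540,340],[718,242]])/6+[265,180]
pa=onplane(a,A,.082);pb=onplane(b,B,.082)
print(pa,np.linalg.norm(pa[1]-pa[0]));print(pb,np.linalg.norm(pb[1]-pb[0]))
for i in(0,1):print(tri(a,A[i],b,B[i]))
L=onplane(a,np.array([[338,400],[635,160],[55,245],[350,28]])/6+[265,170],.08);print(L,np.linalg.norm(np.diff(L,axis=0),axis=1))
m=(pa+pb).mean(0)/2;v=(pa+pb)[0]-(pa+pb)[1];v/=np.linalg.norm(v);psi=np.arctan2(-v[0],v[1]);print(m,psi)
m=m
x=np.array([np.cos(psi),np.sin(psi),0]);print('hinge',m+.179*x)
lv=L[0]-L[1];print('lid yaw',np.arctan2(-lv[0],lv[1]))
lv=L[2]-L[3];print(np.arctan2(-lv[0],lv[1]))
E
```

```text
[[ 0.51284731 -0.11262128  0.082     ]
 [ 0.492441   -0.1912494   0.082     ]] 0.08123299472041455
[[ 0.51581208 -0.1134614   0.082     ]
 [ 0.49468784 -0.20102041  0.082     ]] 0.09007116366030077
(array([ 0.5123298 , -0.10851703,  0.08536777]), np.float64(0.002319820166597099))
(array([ 0.48585918, -0.17540139,  0.09581734]), np.float64(0.0013286627550656116))
[[ 0.56885718 -0.08577625  0.08      ]
 [ 0.53186916 -0.24714332  0.08      ]
 [ 0.69411892 -0.11676128  0.08      ]
 [ 0.65994208 -0.27708047  0.08      ]] [0.16555194 0.20814528 0.16392162]
[ 0.50394706 -0.15458812  0.082     ] -0.24488674017395343
hinge [ 0.67760655 -0.19798604  0.082     ]
lid yaw -0.2253243108316813
-0.21003588023168113
```

```bash
python3 - <<'E'
from h import *
a=r.snapshot('scene')
print(onplane(a,[[228,265],[185,308]],0.).round(3))
psi=-.225
for sg in(1,-1):
    y=sg*np.array([np.cos(psi),np.sin(psi),0]);z=np.array([0,0,-1.]);x=np.cross(y,z)
    t,w=toolmove([.505,-.155,.20],R.from_matrix(np.c_[x,y,z]));print(t.round(2),w.round(2))
E
```

```text
[[ 0.746 -0.004  0.   ]
 [ 0.755  0.133  0.   ]]
[16.32 -7.56  2.  ] [-1.000e-02 -0.000e+00 -1.094e+01]
[16.32 -7.56  2.  ] [-0.000e+00  1.000e-02  2.506e+01]
```

Call:
drive_tool --plan '[1.2,-0.6,0,0,0,-0.9,50,2.7,-1.2,0,0,0,-1.8,50,4.2,-1.9,0.2,0,0,-2.8,50,5.7,-2.6,0.4,0,0,-3.8,50,7.2,-3.3,0.6,0,0,-4.8,50,8.7,-4.0,0.8,0,0,-5.8,50,10.2,-4.7,1,0,0,-6.8,50,11.7,-5.4,1.2,0,0,-7.8,50,13.2,-6.1,1.4,0,0,-8.8,50,14.5,-6.7,1.6,0,0,-9.8,50]' --force 50

```text
clock: 1.08
ee_pos: [0.4726, -0.1903, 0.2101]
orientation: [2.546, 1.84, 0.001]
ft_force: [0.5, -0.3, -0.8]
width: 0.0502
grip_force: 0.0
```

```bash
python3 - <<'E'
from h import *
psi=-.225
y=np.array([np.cos(psi),np.sin(psi),0]);z=np.array([0,0,-1.]);x=np.cross(y,z)
t,w=toolmove([.505,-.155,.20],R.from_matrix(np.c_[x,y,z]));print(t.round(2),w.round(2),r.sense()['joint_pos'])
E
```

```text
[1.75 0.79 0.41] [ 0.   -0.   -1.08] [-3.82816721e-01  9.89805716e-02 -1.57615352e-01  1.31381701e+00
  2.13112869e-04  1.50757749e+00]
```

Call:
drive_tool --plan '[1,0.4,0.2,0,0,-0.6,50,1.75,0.8,0.4,0,0,-1.1,50,1.75,0.8,0.4,0,0,-1.1,50,1.75,0.8,0.4,0,0,-1.1,50]'

```text
clock: 1.42
ee_pos: [0.5044, -0.1565, 0.1996]
orientation: [-2.458, -1.955, 0.002]
ft_force: [0.6, 1.5, 0.4]
width: 0.0496
grip_force: 0.0
```

```bash
python3 - <<'E'
from h import *
s=snap('wrist','w1.png');print(s['eye'])
P=np.array([.505,-.155,.082]);
q=(P-s['eye'])@att(s);u=cv2.projectPoints(np.array([[q[0],-q[1],-q[2]]]),np.zeros(3),np.zeros(3),K(s),np.array(s['dist'],float))[0];print(u)
E
```

```text
[ 0.52059193 -0.08259684  0.32463556]
[[[319.07254318 243.35346185]]]
```

View pics/w1.png

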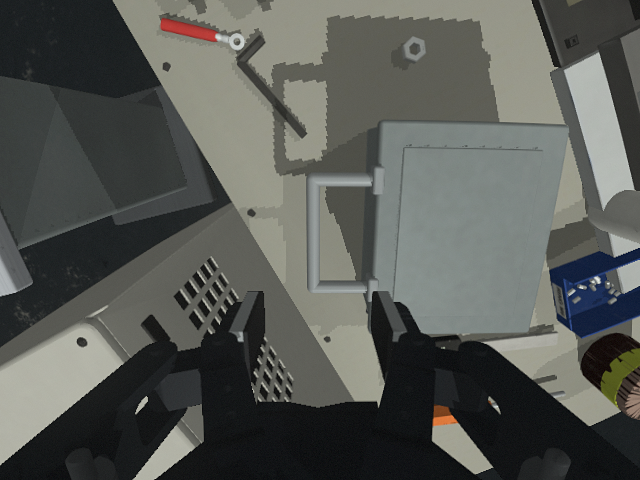

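The wrist view shows the handle bar running vertically from (314,178) to (314,288). The lid's front edge is at about x=375. I'll cast these to 82 mm height.

```bash
python3 - <<'E'
from h import *
s=r.snapshot('wrist')
g=s['frame'].astype(int).mean(2)
for v in(200,230,260,275):print(v,g[v,304:326].astype(int))
p=onplane(s,[[314,176],[313.5,290]],.082);m=p.mean(0);v=p[0]-p[1];psi=np.arctan2(-v[0],v[1]);print(p,np.linalg.norm(v),m,psi)
e=onplane(s,[[567,125],[529,334]],.08);v=e[0]-e[1];print(e,np.arctan2(-v[0],v[1]))
y=np.array([np.cos(psi),np.sin(psi),0]);z=np.array([0,0,-1.]);x=np.cross(y,z)
t,w=toolmove([*m[:2],.082],R.from_matrix(np.c_[x,y,z]));print(t.round(2),w.round(2))
E
```

```text
200 [133 137  99  86 106 121 133 139 144 150 153 155 152 145 137 125 122 132
 132 131 134 138]
230 [134 135 139  80 100 117 130 138 143 149 154 153 151 146 138 120 113 136
 134 135 134 134]
260 [135 136 138  88  98 114 127 135 142 148 156 156 153 145 136 121 118 137
 137 137 136 136]
275 [136 136 138  88  94 112 127 134 142 149 157 155 152 146 135 120 137 137
 138 137 137 138]
[[ 0.51251098 -0.10546932  0.082     ]
 [ 0.49145356 -0.19293922  0.082     ]] 0.08996887890398227 [ 0.50198227 -0.14920427  0.082     ] -0.2362436584622175
[[ 0.70068204 -0.10963492  0.08      ]
 [ 0.66451545 -0.27877422  0.08      ]] -0.2106549516418211
[ 0.32 -0.15  4.74] [-0.    0.    0.08]
```

Call:
drive_tool --plan '[0.2,-0.1,0.7,0,0,0,50,0.3,-0.15,1.4,0,0,0,50,0.3,-0.15,2.1,0,0,0,50,0.3,-0.15,2.8,0,0,0,50,0.3,-0.15,3.5,0,0,0,50,0.3,-0.15,4.2,0,0,0,50,0.3,-0.15,4.7,0,0,0,50,0.3,-0.15,4.7,0,0,0,50]'

```text
clock: 2.18
ee_pos: [0.5, -0.15, 0.0806]
orientation: [-2.461, -1.948, 0.004]
ft_force: [-0.6, -0.1, 0.2]
width: 0.0499
grip_force: 0.0
```

Call:
drive_tool --plan '[0,0,0,0,0,0,8,0,0,0,0,0,0,8,0,0,0,0,0,0,8,0,0,0,0,0,0,8,0,0,0,0,0,0,8,0,0,0,0,0,0,8,0,0,0,0,0,0,8]' --force 30

```text
clock: 2.77
ee_pos: [0.5023, -0.1496, 0.0841]
orientation: [2.46, 1.952, -0.0]
ft_force: [-3.9, -0.5, 6.4]
width: 0.0088
grip_force: 29.5
```

```bash
python3 - <<'E'
from h import *
st=r.sense();print(st['ee_pos'],st['ft_force'],st['torque'],st['width'],st['grip_force'])
P=st['ee_pos'];T=R.from_rotvec(st['orientation'])
x=T.as_matrix()[:,1];print(x,T.as_matrix()[:,2])
# way points: angle about hinge, tool axes in units of 25mm
for a in np.arange(0,1.46,.1).tolist()+[1.41,1.43,1.46]:
    dx=.179-.179*np.cos(a)+.007*np.sin(a);dz=.179*np.sin(a)+.007*np.cos(a)-.007
    print(round(a,2),round(dx/.025,2),round(-dz/.025,2))
E
```

```text
[ 0.50228894 -0.14962123  0.08410643] [-3.89960987 -0.52736971  6.43462584] [-0.16254407  0.84544771 -0.08103641] 0.00881867074572369 29.477308094501495
[ 9.73869411e-01 -2.27106687e-01  9.60884025e-04] [ 7.02654224e-04 -1.21788408e-03 -9.99999012e-01]
0.0 0.0 -0.0
0.1 0.06 -0.71
0.2 0.2 -1.42
0.3 0.4 -2.1
0.4 0.67 -2.77
0.5 1.01 -3.4
0.6 1.41 -3.99
0.7 1.86 -4.55
0.8 2.37 -5.05
0.9 2.93 -5.5
1.0 3.53 -5.9
1.1 4.16 -6.23
1.2 4.83 -6.49
1.3 5.51 -6.69
1.4 6.22 -6.82
1.41 6.29 -6.83
1.43 6.43 -6.85
1.46 6.65 -6.87
```

Call:
drive_tool --plan '[0,0.02,-0.35,0,0,0,8,0,0.06,-0.71,0,0,0,8,0,0.12,-1.07,0,0,0,8,0,0.2,-1.42,0,0,0,8,0,0.3,-1.76,0,0,0,8,0,0.4,-2.1,0,0,0,8,0,0.53,-2.44,0,0,0,8,0,0.67,-2.77,0,0,0,8,0,0.67,-2.77,0,0,0,8]' --force 40

```text
clock: 3.52
ee_pos: [0.5183, -0.1533, 0.1541]
orientation: [2.461, 1.953, -0.002]
ft_force: [-7.3, -2.5, 1.0]
width: 0.0089
grip_force: 31.1
```

```bash
python3 - <<'E'
from h import *
st=r.sense();print(st['width'],st['torque'])
d=st['ee_pos']-np.array([.50229,-.14962,.0841]);x=np.array([.9739,-.2271,0]);print(d@x/.025,d[2]/.025)
snap('scene','s2.png')
E
```

```text
0.008885677123919586 [-4.34844159e-01  1.49336750e+00  9.28628700e-04]
0.6555532017889102 2.800216821763702
```

View pics/s2.png

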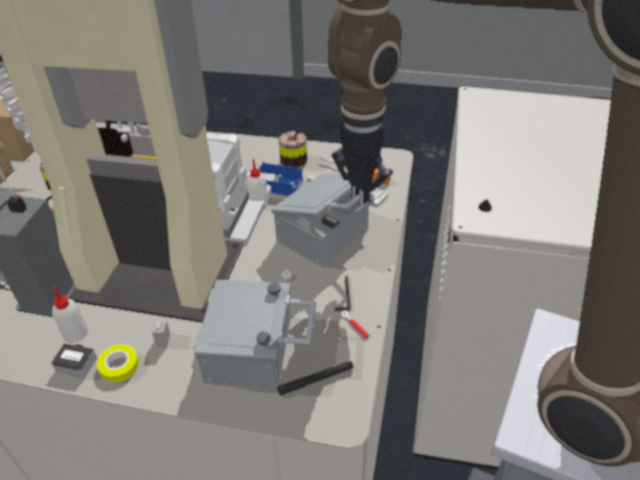

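The lid is rising in the gripper: the opening shows at (330,218) and the handle is held at (360,190). I'll continue along the arc.

Call:
drive_tool --plan '[0,0.16,-0.31,0,0,0,8,0,0.34,-0.63,0,0,0,8,0,0.53,-0.93,0,0,0,8,0,0.74,-1.22,0,0,0,8,0,0.96,-1.5,0,0,0,8,0,1.19,-1.78,0,0,0,8,0,1.44,-2.03,0,0,0,8,0,1.7,-2.28,0,0,0,8,0,1.97,-2.51,0,0,0,8,0,2.26,-2.73,0,0,0,8]'

```text
clock: 4.4
ee_pos: [0.5716, -0.1656, 0.2234]
orientation: [-2.46, -1.952, 0.003]
ft_force: [-14.1, -0.0, 15.7]
width: 0.0082
grip_force: 31.5
```

Call:
drive_tool --plan '[0,0.3,-0.2,0,0,0,8,0,0.6,-0.4,0,0,0,8,0,0.91,-0.57,0,0,0,8,0,1.23,-0.73,0,0,0,8,0,1.56,-0.87,0,0,0,8,0,1.9,-0.99,0,0,0,8,0,2.24,-1.1,0,0,0,8,0,2.58,-1.19,0,0,0,8,0,2.58,-1.19,0,0,0,8]'

```text
clock: 5.15
ee_pos: [0.6381, -0.1811, 0.2532]
orientation: [2.458, 1.951, 0.004]
ft_force: [-3.8, -2.6, 8.0]
width: 0.0086
grip_force: 32.4
```

```bash
python3 - <<'E'
from h import *
st=r.sense();print(st['width'],st['ft_force'],st['torque'],st['joint_pos'])
d=st['ee_pos']-np.array([.50229,-.14962,.0841]);x=np.array([.9739,-.2271,0]);dx,dz=d@x,d[2];print(dx/.025,dz/.025, np.arctan2(dz+.007,.179-dx)+np.arctan2(-.007,.179))
E
```

```text
0.008616662492841173 [-3.80904786 -2.64407736  7.99398025] [-0.57883144  0.78201014 -0.02416704] [-2.76436082e-01  3.96465251e-01  3.18158783e-01  1.48786081e+00
 -4.02124048e-04  1.52340334e+00]
5.575103308492811 6.762406441988624 1.3103476436920067
```

Call:
drive_tool --plan '[0,0.2,-0.04,0,0,0,8,0,0.4,-0.08,0,0,0,8,0,0.6,-0.11,0,0,0,8,0,0.75,-0.13,0,0,0,8,0,0.85,-0.14,0,0,0,8,0,0.92,-0.15,0,0,0,8,0,0.92,-0.15,0,0,0,8,0,0.92,-0.15,0,0,0,8]'

```text
clock: 5.82
ee_pos: [0.659, -0.186, 0.2562]
orientation: [2.459, 1.952, 0.002]
ft_force: [-4.6, -2.7, 7.7]
width: 0.0085
grip_force: 32.6
```

```bash
python3 - <<'E'
from h import *
st=r.sense();print(st['width'],st['ft_force'],st['torque'])
d=st['ee_pos']-np.array([.50229,-.14962,.0841]);x=np.array([.9739,-.2271,0]);dx,dz=d@x,d[2];print(dx/.025,dz/.025, np.arctan2(dz+.007,.179-dx)+np.arctan2(-.007,.179))
snap('side','s3.png')
i=cv2.imread('pics/s3.png')[80:290,230:450];cv2.imwrite('pics/s3c.png',cv2.resize(i,None,fx=2.8,fy=2.8,interpolation=cv2.INTER_CUBIC))
E
```

```text
0.008549547535151494 [-4.56745176 -2.66413857  7.70619668] [-4.30254421e-01  1.05140050e+00 -3.63556777e-04]
6.433994741991198 6.885079609494517 1.4307292445986048
```

View pics/s3c.png

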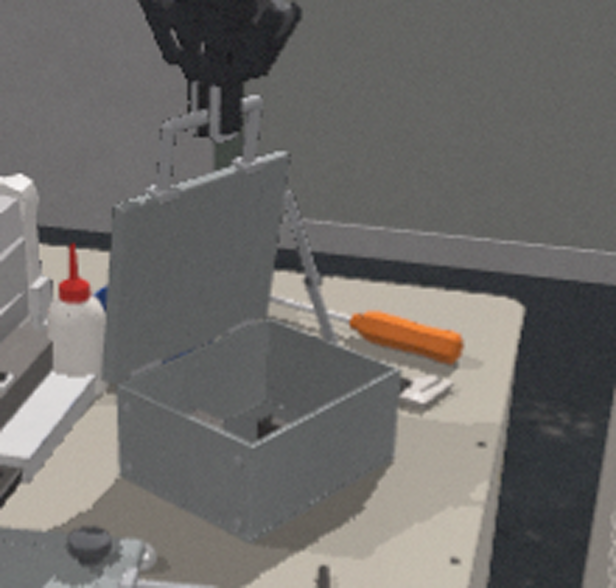

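The lid is nearly upright and the stay runs almost straight from (290,195) to (330,335). I'll press gently towards the stop until the force rises.

Call:
drive_tool --plan '[0,0.06,0,0,0,0,8,0,0.12,-0.01,0,0,0,8,0,0.18,-0.01,0,0,0,8,0,0.18,-0.01,0,0,0,8,0,0.18,-0.01,0,0,0,8]'

```text
clock: 6.28
ee_pos: [0.6609, -0.1865, 0.2564]
orientation: [-2.46, -1.952, 0.003]
ft_force: [-13.3, -0.7, 9.2]
width: 0.0088
grip_force: 32.9
```

The force shows the stop. I'll ease back and check that the stay holds.

Call:
drive_tool --plan '[0,-0.06,0,0,0,0,8,0,-0.12,0,0,0,0,8,0,-0.18,0,0,0,0,8,0,-0.26,0.01,0,0,0,8,0,-0.34,0.01,0,0,0,8,0,-0.42,0.02,0,0,0,8,0,-0.42,0.02,0,0,0,8,0,-0.42,0.02,0,0,0,8]'

```text
clock: 6.95
ee_pos: [0.6535, -0.1847, 0.2556]
orientation: [2.459, 1.951, 0.002]
ft_force: [-2.1, -3.5, 7.3]
width: 0.0088
grip_force: 32.5
```

```bash
python3 - <<'E'
from h import *
snap('side','s4.png')
i=cv2.imread('pics/s4.png')[135:215,310:370];cv2.imwrite('pics/s4c.png',cv2.resize(i,None,fx=7,fy=7,interpolation=cv2.INTER_CUBIC))
E
```

```text
(no output)
```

View pics/s4c.png

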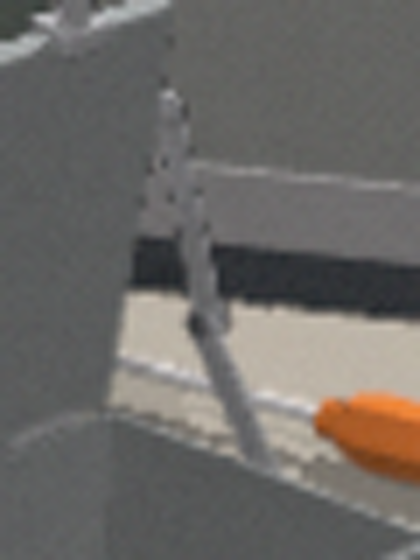

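The stay now bends at the elbow, (205,322) in the crop, in a direction I can't settle from one view. I'll ease further: a locked stay will resist.

Call:
drive_tool --plan '[0,-0.08,0.01,0,0,0,8,0,-0.16,0.02,0,0,0,8,0,-0.24,0.03,0,0,0,8,0,-0.32,0.05,0,0,0,8,0,-0.32,0.05,0,0,0,8,0,-0.32,0.05,0,0,0,8]'

```text
clock: 7.5
ee_pos: [0.649, -0.1835, 0.2549]
orientation: [2.454, 1.948, 0.01]
ft_force: [8.9, -5.8, 5.0]
width: 0.0085
grip_force: 32.5
```

The tool lagged and the force rose by 11 N, so the stay holds: it is locked. Next I relieve the load, open and withdraw upwards.

Call:
drive_tool --plan '[0,0.1,-0.01,0,0,0,8,0,0.2,-0.02,0,0,0,8,0,0.2,-0.02,0,0,0,8,0,0.2,-0.02,0,0,0,20,0,0.2,-0.02,0,0,0,35,0,0.2,-0.02,0,0,0,50,0,0.2,-0.02,0,0,0,50,0,0.2,-0.02,0,0,0,50,0,0.2,-0.02,0,0,0,50]'

```text
clock: 8.25
ee_pos: [0.65, -0.1834, 0.2525]
orientation: [-2.46, -1.953, 0.0]
ft_force: [0.9, 0.9, 0.5]
width: 0.0498
grip_force: 0.0
```

Call:
drive_tool --plan '[0,0,-0.3,0,0,0,50,0,0,-0.7,0,0,0,50,0,0,-1.2,0,0,0,50,0,0,-1.8,0,0,0,50,0,0,-2.4,0,0,0,50,0,0,-3,0,0,0,50,0,-0.5,-3.3,0,0,0,50,0,-1,-3.5,0,0,0,50,0,-1,-3.5,0,0,0,50]'

```text
clock: 9.0
ee_pos: [0.6247, -0.1777, 0.3433]
orientation: [2.459, 1.952, 0.003]
ft_force: [0.0, 0.1, 0.5]
width: 0.0497
grip_force: 0.0
```

```bash
python3 - <<'E'
from h import *
a=snap('side','s5.png')['frame'];print(r.sense()['ft_force'])
b=r.snapshot('side')['frame'];print(np.abs(a.astype(int)-b)[80:290,230:450].mean())
i=cv2.imread('pics/s5.png')[60:290,220:460];cv2.imwrite('pics/s5c.png',cv2.resize(i,None,fx=2.5,fy=2.5,interpolation=cv2.INTER_CUBIC))
E
```

```text
[ 0.11683571 -0.40368311 -0.00506577]
1.8587878787878789
```

View pics/s5c.png

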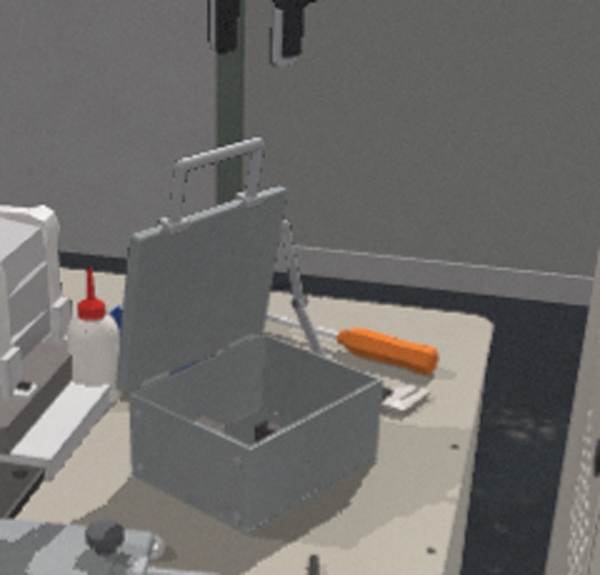

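The lid stands open by itself, with its handle at (220,155), the stay elbow at (300,300) and the gripper well clear above.

```bash
python3 -c "
from station import r
print(r.hand_in())"
```

```text
the job is handed in; nothing more can be done
None
```

I raised the smooth lid by its handle until the stay locked, then let go. It stands open on the stay alone with the gripper clear, and the job is handed in; no verdict came back.

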